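# Line up the lamp and hold the mirror in its beam

## Robot

A 6-joint arm with a two-finger parallel gripper is mounted at the origin on the work surface. World frame = base frame: x ahead of the robot, y to its left, z up, the work surface at z = 0. Lengths are in mm, angles in rad, forces in N, time in s.
With the tool pointing down it reaches from about 350 to 975 mm from the base axis. Payload 7.1 kg.
Tool frame: the origin (TCP) lies on the mounting face of the last link; the fingertips stand 182 mm ahead of it and the grasp point (between the pads) lies 163 mm ahead of it (ctrl.tip_reach is the distance from the TCP to the fingertips, in mm); z points along the fingers, y is the direction in which the jaws open and shut (so a half turn about z gives the same grasp; the last joint's range is limited). The gripper opens to 88 mm and grips with 3 to 60 N. Pads are 20 mm wide; open, the fingers measure 115 mm over their backs; the gripper's body (75 mm by 178 mm) begins 61 mm behind the grasp point.
Start: joints at [1.247, 0.423, 1.63, -0, 1.089, -0.019], TCP at [187.533, 596.186, 404.675] pointing down, gripper open.
Joint ranges: [-3, 3], [-0.9, 2.11], [0.09, 2.58], [-1.31, 4.45], [0.11, 2.69], [-2.54, 2.54]. Speed limits (rad/s): [2.39, 2.39, 3.01, 3.14, 3.14, 3.14].

## Interface

Orientations are given as a rotation vector (axis times angle).
In Python, from workcell import ctrl gives the robot as it stands.
- The arm moves only by the tool jog_arm, never from a script. Its argument "steps" is a list that holds one entry, the list of rows, each a list of 7 numbers: the shift along the tool's x, y, z in m, then the turn, a rotation vector about the tool's x, y, z in degrees, then the gripper's target within -1 to 1 (shut at 1, half-way at 0, fully open at -1). A call has 1 to 20 rows; each row shifts and turns the commanded pose from where the row before left it, along the tool's axes as they then stand; what a row does not reach is not made up. A row lasts 1/12 s, in which the tool goes at most 41.7 mm and 7.16 degrees, less where a joint would pass 70% of its speed; a pose out of reach is approached as far as the arm can. A call is refused whole if a number of a shift passes 0.0417 or a number of a turn 7.16, either way. A call with a gripper value outside its range is refused whole. The fingers move at their own pace and stop on an object; the grip force is fixed at half the most. Time passes only in rows, so rows that do not move let the fingers close. It gives the time, the measured TCP pose, the force and the opening at its end, in the units of the state.
- ctrl.get_obs(): the state, without advancing time (a new reading comes with each control period).
- ctrl.get_image(name): name is "scene" or "top" or "wrist"; returns the picture (384x512x3 uint8, red, green, blue); there is no depth.
- ctrl.camera_info(name): a dict with "fx", "fy", "cx", "cy" (pixels), "origin" and "attitude" of the camera in the world; the wrist camera has in their place "T_tool_cam" (4x4, takes a point from camera to tool coordinates, whose origin is the TCP and whose axes are the flange's). Camera axes: x right, y down, z forward; pixel columns grow to the right and rows downward; lengths in mm; the calibration is good to about 2 mm. A picture is of the moment at which its call begins: read the wrist's pose just before it. camera_info takes no time and is no camera call.
- ctrl.close_job(): hands the job in, once; it reports no verdict.
Trained networks look in the newest picture that a camera, given by its name, has taken for a name from the list of things; names that differ only in an ending like _2 or _b are one class to them, and where a whole thing is asked for, a point or a joint stands for the part that bears it (a point fixed in the world has none). Each returns a list of dicts, best first, with "p" (0 to 1); they miss things now and then, are a little off and sometimes report something else, mostly with a low value. They report only what shows in the picture. A call takes as long as a camera call. They do not tell look-alikes from the thing itself.
- ctrl.look_for(thing, camera): "bbox" ([left, top, right, bottom] in pixels, round what is visible of it).
- ctrl.trace(thing, camera): "pixels" (384x512 bool, what is visible of it) and "bbox" ([left, top, right, bottom] in pixels, round what is visible of it).
- ctrl.landmark_of(thing, camera): "uv" ([column, row] in pixels: a listed point, or the origin of a listed thing).
The state is a dict: "t": time; "qpos": joint angles; "qvel": joint speeds; "joint_torque": joint torques, N m; "ee_pos": TCP position; "orientation": TCP orientation; "ft_force": force on the tool from outside, world axes, zero at the start; "moment": the same for the moment, N m; "width": finger opening in mm.
Only numpy, scipy, OpenCV 4.12 (cv2) and the standard library are available. Lean on these libraries where they do the work, as an engineer would, in place of code of your own. Each camera call takes 0.05 s, during which the arm holds its last target.

## Task

Crank the black handwheel (never push the lamp itself) until the lamp on its rail stands straight opposite the red light sensor, and leave it there. Then draw the round mirror by its orange handle out of its wooden stand and hold it in the lamp's beam, level with the lamp lens and right above the sensor, tipped to 45 degrees with the mirror face looking half towards the lamp and half down, so that the light would be thrown down onto the sensor. Finish while holding it there, still, touching nothing else with it, and leave the other things on the desk where they are.

Things in the scene. Friction and masses are not known exactly. Their poses are not given: they have to be found in the camera images.
- wheel (a joint): angle of the handwheel about its upright axis, rad; 0 at the start, range -4.5 to 4.5, grows counter-clockwise seen from above. A rack and pinion moves the lamp 30 mm per rad: counter-clockwise drives it to the sensor's +y side (robot's left), clockwise to the right. It turns with about 0.06 N m in all and stays where it is left
- wheel_grip (a point): centre of the handwheel, half-way up its rim: a black round wheel, diameter 60, 18 thick, yellow index line on top, to be gripped across the rim from above. Underside of the wheel 75 above the desk, steel hub 6 above its top; below it a shaft of diameter 16, and a drive box whose top is 44 above the desk with a collar of diameter 40 up to 54
- lamp_lens (a point): centre of the front lens (pale yellow disc, diameter 44) of the black lamp tube (diameter 58, 100 long), 170 above the desk. The beam leaves along the rail's -x, towards the robot's side. The lamp slides along the rail's y axis, 135 to either side of the middle, driven by the wheel only
- lamp: the lamp with its blue carriage (60 x 60); origin at the carriage's underside, 33 above the desk; x axis points from the lens backwards, y along the rail. It is not to be touched
- rail: fixed aluminium rail on the far side of the desk, 380 long along its y axis, 50 wide, 32 high, origin under its middle; x axis points away from the robot. The drive box of the handwheel, 50 wide, reaches 245 towards the robot at its left end; the wheel axis lies at rail x -210, y 220
- sensor: fixed red light sensor box, 56 x 50 x 34, between rail and robot, either left or right of the rail's middle; origin under its centre, turned as the rail is (x away from the robot, y along the rail). The lamp is opposite when the lens has y = 0 in this frame
- sensor_top (a point): centre of the sensor's round green window, 38 above the desk
- aim (a point): point in the air 170 above the desk straight over the sensor, where the centre of the mirror face belongs. Its z axis leans 45 degrees from upright towards the robot side (away from the lamp): the direction in which the mirror's handle should point from the face. Its y axis is the rail's y
- mirror_grip (a point): point on the axis of the mirror's handle, 70 above the mirror face; the handle is an upright square orange bar 18 x 18 in section (sides along this frame's x and y), from 8 to 102 above the face; z points from the face up the handle. The mirror with handle weighs about 0.14 kg
- mirror_face (a point): centre of the mirror face, the underside of a round blue-backed disc of diameter 64, 8 thick; same axes as the handle. The disc is round, so its turn about the handle does not matter
- mirror: the mirror with its handle; origin at the centre of the mirror face, same axes
- holder: fixed wooden stand for the mirror, a round cup of outer diameter 86, 36 high, inner diameter 74, floor 10 above the desk; origin under its centre. The mirror lies face down on its floor, handle up
- meter: the small pocket meter, black and grey, 105 x 60 x 26, lying flat near the rail; origin under its centre; a bystander to be left alone
- big_meter: larger blue-edged multimeter, 170 x 85 x 40, lying flat at the left; origin under its centre; a bystander to be left alone
- bottle: clear closed bottle, diameter 64, 210 tall, near the rail's right end; origin under its centre; a bystander to be left alone
- cup: empty brown cardboard cup, diameter 72 at the rim, 85 tall, left of the wheel's drive box; origin under its centre; a bystander to be left alone
- tape: roll of black tape lying flat, outer diameter 90, 20 high, at the right; origin under its centre; a bystander to be left alone
There are look-alikes about, which are no part of the job. Of the things like the mirror, leave any that is green; of the rest the larger one is meant.

How it is judged:
By the outcome, as a careful person would: the job done as asked, in the order asked, and still so for the second after the job is handed in, while the arm keeps its last pose, push and grip.
It also fails if it takes over 64 s, if anything falls off the work surface, if the arm or the gripper's body presses on something with over 40 N, if the wrist force passes 120 N, or if a joint passes its speed limit or range.

## Working session

There is one attempt and no reset: what is moved stays moved. The work goes in short steps, Python scripts to look and compute and a tool call to move; the robot and the scene stay as the last step left them, time stands still between calls to the robot, and variables do not carry over. Pictures are saved under pics/ and viewed, and the job is handed in when it is done.

Besides the shell and the picture viewer there is one more tool, called after "Emit:" as name(argument=value, ...) on one line, values as JSON. jog_arm: Moves the arm, as the interface text tells. Its arguments: {"type":"object","properties":{"steps":{"type":"array"}},"required":["steps"]}

```bash
mkdir -p pics; ls; cat > h.py <<'E'
import numpy as np, cv2
from scipy.spatial.transform import Rotation as R
from workcell import ctrl
def save(n,fn):
    im=ctrl.get_image(n); cv2.imwrite('pics/'+fn,im[:,:,::-1]); return im
def cam(n):
    i=ctrl.camera_info(n)
    K=np.array([[i['fx'],0,i['cx']],[0,i['fy'],i['cy']],[0,0,1.]])
    if 'T_tool_cam' in i:
        o=ctrl.get_obs(); T=np.array(i['T_tool_cam'])
        Rt=R.from_rotvec(o['orientation']).as_matrix()
        return K,np.array(o['ee_pos'])+Rt@T[:3,3],Rt@T[:3,:3]
    A=np.array(i['attitude'],float)
    A=R.from_rotvec(A).as_matrix() if A.shape==(3,) else A
    return K,np.array(i['origin']),A
def ray(c,uv):
    K,o,A=c; d=A@np.linalg.inv(K)@np.array([uv[0],uv[1],1.]); return o,d
def onz(c,uv,z):
    o,d=ray(c,uv); return o+d*(z-o[2])/d[2]
def proj(c,p):
    K,o,A=c; q=K@(A.T@(np.array(p)-o)); return q[:2]/q[2]
E
python3 - <<'E'
from h import *
for n in ['scene','top','wrist']:
    save(n,n+'0.png'); print(n,ctrl.camera_info(n))
o=ctrl.get_obs();print(o)
for n in ['top','scene']:
  for th in ['wheel_grip','lamp_lens','sensor_top','sensor','rail','mirror_grip','holder','lamp','bottle','cup','mirror_face','aim']:
    try: print(n,th,[(np.round(d['uv'],1).tolist(),round(d['p'],2)) for d in ctrl.landmark_of(th,n)])
    except Exception as e: print(n,th,e)
E
```

```text
pics
scene {'fx': 382.766591812194, 'fy': 382.766591812194, 'cx': 248.02598970895087, 'cy': 185.97959312572925, 'origin': array([ 951.78140746, -557.71918152, 1145.63768229]), 'attitude': array([-2.51114667, -0.62926787,  0.19694018])}
top {'fx': 498.3955098029354, 'fy': 498.3955098029354, 'cx': 257.1521831581611, 'cy': 193.26764059808548, 'origin': array([ 453.84915941,   21.9240546 , 1513.90592112]), 'attitude': array([-2.1326928 ,  2.18953095, -0.14638772])}
wrist {'fx': 287.09307681534614, 'fy': 287.09307681534614, 'cx': 253.74448377610997, 'cy': 194.64399347416975, 'T_tool_cam': array([[-4.00683530e-05, -9.63815701e-01, -2.66569490e-01,
         7.19109297e+01],
       [ 9.99999925e-01,  6.37846051e-05, -3.80932393e-04,
        -5.21951152e-01],
       [ 3.84151651e-04, -2.66569485e-01,  9.63815626e-01,
         2.02596921e+01],
       [ 0.00000000e+00,  0.00000000e+00,  0.00000000e+00,
         1.00000000e+00]])}
{'t': 0.15, 'qpos': array([ 1.24698765e+00,  4.23630822e-01,  1.63046102e+00,  1.45788060e-05,
        1.08861646e+00, -1.90032816e-02]), 'qvel': array([ 0.00040566, -
[... 1147 characters left out ...]
[231.5, 187.7], 0.65)]
scene wheel_grip [([262.1, 146.8], 0.7)]
scene lamp_lens [([282.2, 204.5], 0.76)]
scene sensor_top [([258.9, 187.1], 0.65)]
scene sensor [([257.8, 190.8], 0.48), ([191.2, 319.4], 0.38)]
scene rail [([290.9, 233.7], 0.7)]
scene mirror_grip [([155.0, 286.8], 0.75), ([170.8, 240.3], 0.57), ([188.0, 319.2], 0.47), ([257.8, 194.0], 0.25)]
scene holder [([174.8, 252.1], 0.74)]
scene lamp [([293.7, 230.8], 0.56), ([258.1, 149.8], 0.5)]
scene bottle [([214.9, 296.0], 0.74), ([259.1, 194.5], 0.66), ([292.7, 232.9], 0.3)]
scene cup [([299.8, 136.5], 0.58)]
scene mirror_face [([154.8, 295.8], 0.72), ([174.2, 251.4], 0.7), ([181.7, 217.5], 0.43)]
scene aim [([172.6, 245.3], 0.66)]
```

```bash
cd pics; python3 -c "
import cv2
for n in ['scene0','top0']:
    a=cv2.imread(n+'.png'); cv2.imwrite(n+'b.png',cv2.resize(a,(800,600),interpolation=cv2.INTER_CUBIC))
"
```

```text
(no output)
```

View pics/scene0b.png

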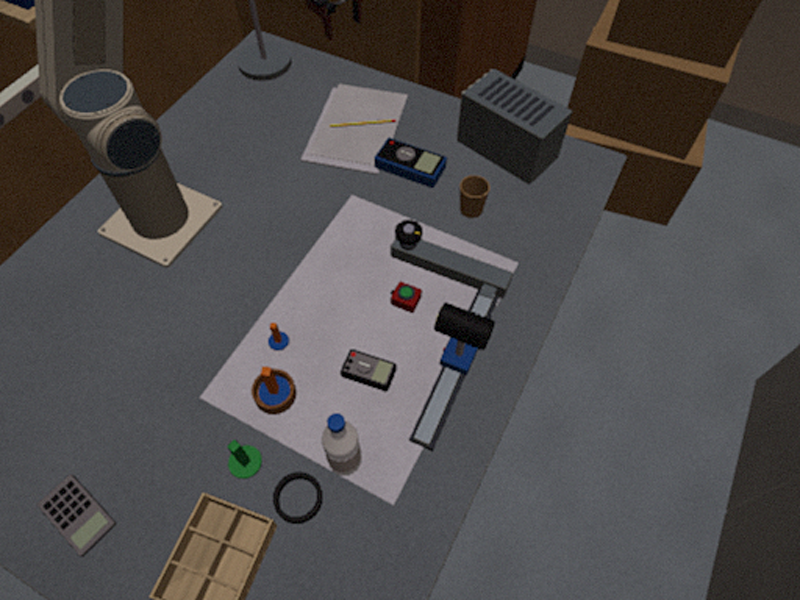

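View pics/top0b.png

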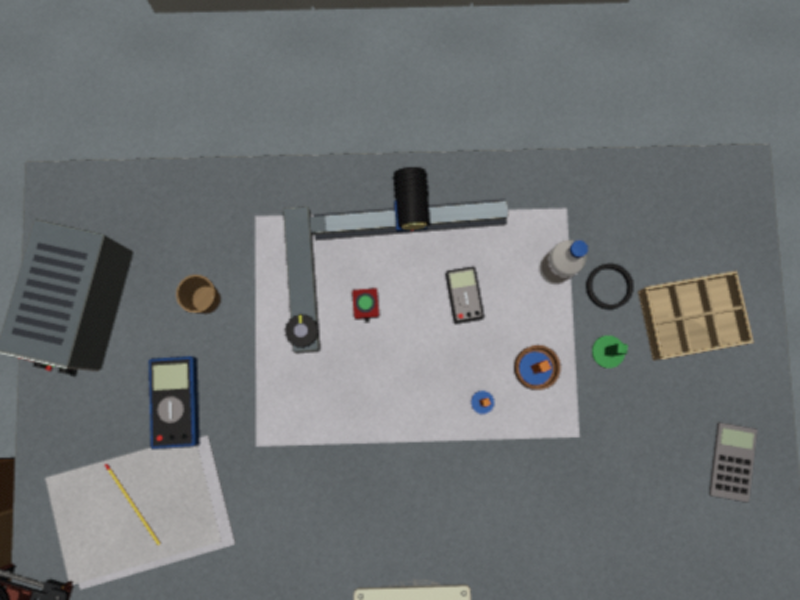

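View pics/wrist0.png

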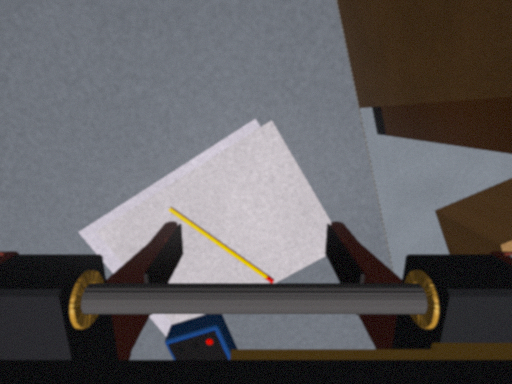

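```bash
python3 - <<'E'
from h import *
ct,cs=cam('top'),cam('scene')
P={'wheel':((192.6,211.5),(262.1,146.8),84),'lens':((263.1,145.3),(282.2,204.5),170),'stop':((232.8,195.6),(258.9,187.1),38),'rail':((263,139.2),(290.9,233.7),0),'mgrip':((345.7,236),(170.8,240.3),80)}
for k,(a,b,z) in P.items():
    o1,d1=ray(ct,a);o2,d2=ray(cs,b)
    A=np.array([d1,-d2]).T; s=np.linalg.lstsq(A,o2-o1,rcond=None)[0]
    p,q=o1+s[0]*d1,o2+s[1]*d2
    print(k,np.round((p+q)/2),np.round(np.linalg.norm(p-q),1),'z-plane',np.round(onz(ct,a,z)),np.round(onz(cs,b,z)))
im=cv2.imread('pics/top0.png')
r=im[110:260,150:400]; cv2.imwrite('pics/topcrop.png',cv2.resize(r,(800,480),interpolation=cv2.INTER_CUBIC))
E
```

```text
wheel [588. 194.  86.] 5.3 z-plane [586. 192.  84.] [589. 197.  84.]
lens [762. -14. 144.] 2.2 z-plane [756. -14. 170.] [768. -27. 170.]
stop [637.  79.  20.] 2.0 z-plane [634.  77.  38.] [643.  69.  38.]
rail [811. -20.   1.] 4.7 z-plane [813. -18.   0.] [809. -21.   0.]
mgrip [ 504. -247.   73.] 0.1 z-plane [ 504. -246.   80.] [ 507. -249.   80.]
```

View pics/topcrop.png

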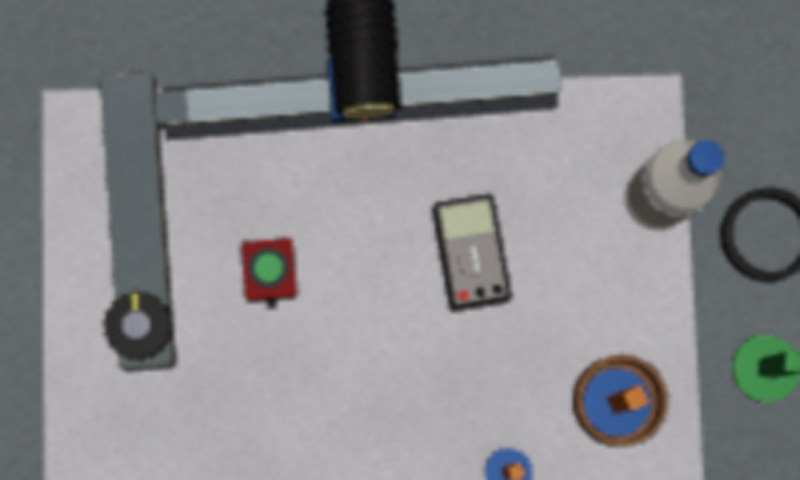

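Emit:
jog_arm(steps=[[[-0.0335, -0.0175, 0, 0, 0, 0, -1], [-0.0335, -0.0175, 0, 0, 0, 0, -1], [-0.0335, -0.0175, 0, 0, 0, 0, -1], [-0.0335, -0.0175, 0, 0, 0, 0, -1], [-0.0335, -0.0175, 0, 0, 0, 0, -1], [-0.0335, -0.0175, 0, 0, 0, 0, -1], [-0.0335, -0.0175, 0, 0, 0, 0, -1], [-0.0335, -0.0175, 0, 0, 0, 0, -1], [-0.0335, -0.0175, 0, 0, 0, 0, -1], [-0.0335, -0.0175, 0, 0, 0, 0, -1], [-0.0335, -0.0175, 0, 0, 0, 0, -1], [-0.0335, -0.0175, 0, 0, 0, 0, -1], [-0.0335, -0.0175, 0, 0, 0, 0, -1], [-0.0335, -0.0175, 0, 0, 0, 0, -1], [-0.0335, -0.0175, 0, 0, 0, 0, -1], [0, 0, 0, 0, 0, 0, -1], [0, 0, 0, 0, 0, 0, -1]]])

```text
t: 2.77
ee_pos: [589.1, 193.5, 404.4]
orientation: [-0.482, -3.104, -0.0]
ft_force: [0.3, 0.1, -0.8]
width: 87.8
```

Emit:
jog_arm(steps=[[[0, 0, 0, 0, 0, 7, -1], [0, 0, 0, 0, 0, 7, -1], [0, 0, 0, 0, 0, 7, -1], [0, 0, 0, 0, 0, 7, -1], [0, 0, 0, 0, 0, 7, -1], [0, 0, 0, 0, 0, 7, -1], [0, 0, 0, 0, 0, 7, -1], [0, 0, 0, 0, 0, 7, -1], [0, 0, 0, 0, 0, 7, -1], [0, 0, 0, 0, 0, 7, -1], [0, 0, 0, 0, 0, 7, -1], [0, 0, 0, 0, 0, 7, -1], [0, 0, 0, 0, 0, 7, -1], [0, 0, 0, 0, 0, 7, -1], [0, 0, 0, 0, 0, 7, -1], [0, 0, 0, 0, 0, 7, -1], [0, 0, 0, 0, 0, 7, -1], [0, 0, 0, 0, 0, 7, -1], [0, 0, 0, 0, 0, 7, -1], [0, 0, 0, 0, 0, 7, -1]]])

```text
t: 4.43
ee_pos: [586.9, 196.4, 404.7]
orientation: [-3.082, -0.607, 0.001]
ft_force: [0.1, -0.2, 0.8]
width: 87.9
```

```bash
python3 - <<'E'
from h import *
o=ctrl.get_obs();print({k:np.round(o[k],4) for k in ['t','qpos','ee_pos','orientation','ft_force']})
print(R.from_rotvec(o['orientation']).as_matrix().round(4))
save('wrist','w1.png')
c=cam('wrist')
for th,z in [('wheel_grip',84),('sensor_top',38),('lamp_lens',170)]:
  for d in ctrl.landmark_of(th,'wrist'): print(th,np.round(d['uv'],1),round(d['p'],2),np.round(onz(c,d['uv'],z),1))
E
```

```text
{'t': np.float64(4.4333), 'qpos': array([3.0360e-01, 4.1430e-01, 1.6438e+00, 4.0000e-04, 1.0841e+00,
       1.4853e+00]), 'ee_pos': array([586.8799, 196.3975, 404.6539]), 'orientation': array([-3.0821e+00, -6.0710e-01,  1.1000e-03]), 'ft_force': array([ 0.113 , -0.1935,  0.7503])}
[[ 9.253e-01  3.792e-01 -7.000e-04]
 [ 3.792e-01 -9.253e-01  1.000e-04]
 [-6.000e-04 -4.000e-04 -1.000e+00]]
wheel_grip [259.2 189.2] 0.9 [585.8 188.6  84. ]
sensor_top [363.4 174.2] 0.77 [640.5  71.8  38. ]
lamp_lens [ 56.2 185.9] 0.71 [549.9 343.9 170. ]
```

View pics/w1.png

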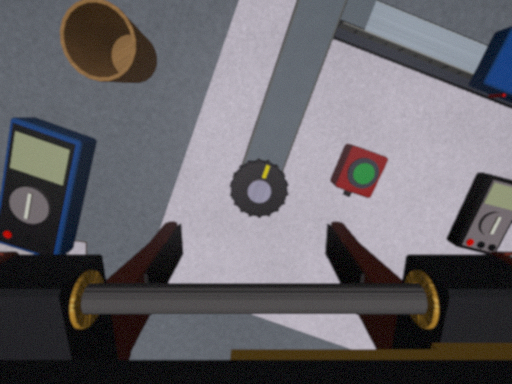

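Emit:
jog_arm(steps=[[[0, 0, 0.015, 0, 0, 7, -1], [0, 0, 0.025, 0, 0, 7, -1], [0, 0, 0.025, 0, 0, 7, -1], [0, 0, 0.01, 0, 0, 0, -1], [0, 0, 0, 0, 0, 0, -1], [0, 0, 0, 0, 0, 0, -1]]])

```text
t: 5.13
ee_pos: [588.1, 195.2, 329.8]
orientation: [3.141, 0.05, -0.001]
ft_force: [0.2, 1.0, 0.7]
width: 87.8
```

```bash
python3 - <<'E'
from h import *
o=ctrl.get_obs();print({k:np.round(o[k],4) for k in ['t','qpos','ee_pos','orientation','ft_force']})
print(R.from_rotvec(o['orientation']).as_matrix().round(4))
c=cam('wrist')
im=save('wrist','w2.png')
for th,z in [('wheel_grip',84),('sensor_top',38)]:
  for d in ctrl.landmark_of(th,'wrist'): print(th,np.round(d['uv'],1),round(d['p'],2),np.round(onz(c,d['uv'],z),1))
# predicted circles for guess
g=cv2.resize(im,(800,600))
cv2.imwrite('pics/w2b.png',g[:,:,::-1])
for p in [(587,190,93),(640,72,38)]: print(proj(c,p))
# green window centroid
hsv=cv2.cvtColor(im,cv2.COLOR_RGB2HSV); m=cv2.inRange(hsv,(50,90,50),(80,255,255)); M=cv2.moments(m,True); uv=(M['m10']/M['m00'],M['m01']/M['m00']); print('green',uv,onz(c,uv,38))
m=cv2.inRange(hsv,(0,0,0),(180,255,75)); 
E
```

```text
{'t': np.float64(5.1333), 'qpos': array([3.0130e-01, 5.0570e-01, 1.6931e+00, 1.0000e-04, 9.4360e-01,
       1.8401e+00]), 'ee_pos': array([588.1004, 195.2331, 329.759 ]), 'orientation': array([ 3.141e+00,  5.030e-02, -1.200e-03]), 'ft_force': array([0.1723, 0.9748, 0.6628])}
[[ 9.995e-01  3.200e-02 -8.000e-04]
 [ 3.200e-02 -9.995e-01 -2.000e-04]
 [-8.000e-04  2.000e-04 -1.000e+00]]
wheel_grip [259.  208.1] 0.88 [587.6 190.   84. ]
sensor_top [384.4 144.4] 0.58 [639.   73.6  38. ]
[259.16805147 212.32087636]
[386.2437498  143.32677646]
green (385.8206686930091, 140.69148936170214) [642.40663306  72.76923734  38.        ]
```

View pics/w2b.png

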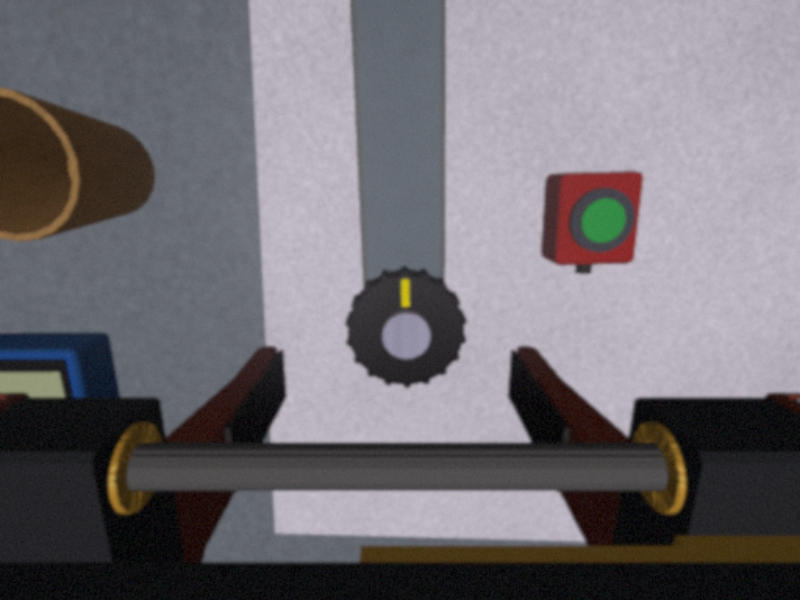

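```bash
python3 - <<'E'
from h import *
c=cam('wrist')
for uv,z in [((260.2,209.3),93),((259.8,215),99)]: print(onz(c,uv,z).round(1))
f=lambda x,y:(150+x/3.2,110+y/3.2)
ct=cam('top')
def ang(a,b,z):
    d=onz(ct,a,z)-onz(ct,b,z); return np.degrees(np.arctan2(d[1],d[0]))
print('far',ang(f(165,90),f(558,60),32)-90, 'near',ang(f(165,125),f(557,95),32)-90,'bot',ang(f(168,135),f(557,106),0)-90)
# line fits on full-res top
im=cv2.imread('pics/top0.png')
lsd=cv2.createLineSegmentDetector()
L=lsd.detect(cv2.cvtColor(im,cv2.COLOR_BGR2GRAY))[0][:,0]
for x1,y1,x2,y2 in L:
    if np.hypot(x2-x1,y2-y1)>30 and 180<min(x1,x2) and max(x1,x2)<330 and max(y1,y2)<230:
        d=onz(ct,(x1,y1),32)-onz(ct,(x2,y2),32);print(np.round([x1,y1,x2,y2],1),round(np.degrees(np.arctan2(d[1],d[0]))%180,2))
im=cv2.imread('pics/w2.png')
L=lsd.detect(cv2.cvtColor(im,cv2.COLOR_BGR2GRAY))[0][:,0]
for x1,y1,x2,y2 in L:
    if np.hypot(x2-x1,y2-y1)>22 and 220<min(x1,x2) and max(y1,y2)<200:
        d=onz(c,(x1,y1),40)-onz(c,(x2,y2),40);print('w',np.round([x1,y1,x2,y2],1),round(np.degrees(np.arctan2(d[1],d[0]))%180,2))
E
```

```text
[590.3 189.4  93. ]
[587.6 189.8  99. ]
far 3.047228231654458 near 3.035296046756642 bot 2.9133055033346977
[289.2 205.7 283.8 175.3] 8.18
[321.9 143.5 200.6 153.4] 93.31
[200.  153.1 204.7 223.3] 3.05
[272.4 108.2 274.7 144.4] 1.88
[276.8 142.2 322.  138.4] 93.57
[253.4 145.7 251.  110.5] 2.39
[304.5 170.6 309.9 202.2] 7.38
[199.4 148.5 251.9 144.2] 93.37
[323.3 128.4 275.7 132.4] 93.46
[250.6 134.4 209.3 137.7] 93.37
[184.9 200.7 180.8 139.4] 3.26
w [345.9 162.  348.8 113.2] 3.13
w [350.7 110.8 409.4 108.9] 93.41
w [403.1 168.  379.4 168.3] 92.55
w [232.1 184.5 223.4   0.6] 3.18
w [410.8 112.9 404.7 165.5] 3.04
w [284.7   0.6 284.3 176.9] 3.14
w [358.2 114.3 354.9 164.3] 3.15
```

Emit:
jog_arm(steps=[[[0.0004, 0.0056, 0.02, 0, 0, 0, -1], [0, 0, 0.03, 0, 0, 0, -1], [0, 0, 0.0325, 0, 0, 0, -1], [0, 0, 0, 0, 0, 0, -1], [0, 0, 0, 0, 0, 0, -1], [0, 0, 0, 0, 0, 0, 1], [0, 0, 0, 0, 0, 0, 1], [0, 0, 0, 0, 0, 0, 1], [0, 0, 0, 0, 0, 0, 1], [0, 0, 0, 0, 0, 0, 1], [0, 0, 0, 0, 0, 0, 1]]])

```text
t: 6.2
ee_pos: [589.1, 190.3, 248.6]
orientation: [-3.139, -0.042, -0.004]
ft_force: [-1.2, 4.1, 4.8]
width: 59.3
```

```bash
python3 - <<'E'
from h import *
o=ctrl.get_obs();print({k:np.round(o[k],3) for k in ['t','qpos','ee_pos','ft_force','moment','width']})
save('wrist','w3.png')
E
```

```text
{'t': np.float64(6.2), 'qpos': array([0.293, 0.619, 1.728, 0.002, 0.792, 1.836]), 'ee_pos': array([589.087, 190.3  , 248.589]), 'ft_force': array([-1.179,  4.086,  4.846]), 'moment': array([ 0.738,  0.328, -0.054]), 'width': np.float64(59.263)}
```

View pics/w3.png

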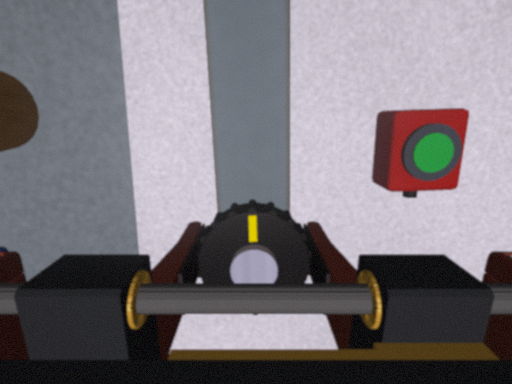

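Emit:
jog_arm(steps=[[[0, 0, 0, 0, 0, -4, 1], [0, 0, 0, 0, 0, -7, 1], [0, 0, 0, 0, 0, -7, 1], [0, 0, 0, 0, 0, -7, 1], [0, 0, 0, 0, 0, -7, 1], [0, 0, 0, 0, 0, -7, 1], [0, 0, 0, 0, 0, -7, 1], [0, 0, 0, 0, 0, -7, 1], [0, 0, 0, 0, 0, -7, 1]]])

```text
t: 7.0
ee_pos: [587.9, 192.3, 248.6]
orientation: [-2.691, -1.611, -0.003]
ft_force: [-8.8, 19.8, 8.0]
width: 59.4
```

Emit:
jog_arm(steps=[[[0, 0, 0, 0, 0, -7, 1], [0, 0, 0, 0, 0, -7, 1], [0, 0, 0, 0, 0, -7, 1], [0, 0, 0, 0, 0, -7, 1], [0, 0, 0, 0, 0, -7, 1], [0, 0, 0, 0, 0, -7, 1], [0, 0, 0, 0, 0, -7, 1], [0, 0, 0, 0, 0, -7, 1], [0, 0, 0, 0, 0, -7, 1], [0, 0, 0, 0, 0, -7, 1], [0, 0, 0, 0, 0, -7, 1], [0, 0, 0, 0, 0, -7, 1], [0, 0, 0, 0, 0, -7, 1], [0, 0, 0, 0, 0, -7, 1], [0, 0, 0, 0, 0, -7, 1], [0, 0, 0, 0, 0, -7, 1], [0, 0, 0, 0, 0, -7, 1], [0, 0, 0, 0, 0, 0, 1], [0, 0, 0, 0, 0, 0, 1]]])

```text
t: 8.58
ee_pos: [585.0, 190.5, 248.5]
orientation: [0.016, -3.131, -0.0]
ft_force: [-22.9, 7.3, 23.6]
width: 59.3
```

```bash
cat > m.py <<'E'
from h import *
import sys
tag=sys.argv[1]
o=ctrl.get_obs();print({k:np.round(o[k],3) for k in ['t','qpos','ee_pos','orientation','ft_force','moment','width']})
ct,cs=cam('top'),cam('scene')
it=save('top','t%s.png'%tag); L=ctrl.landmark_of('lamp_lens','top'); S=ctrl.landmark_of('sensor_top','top')
print([(d['uv'].round(1) if hasattr(d['uv'],'round') else d['uv'],d['p']) for d in L],[(d['uv'],d['p']) for d in S])
psi=np.radians(3.2); ey=np.array([-np.sin(psi),np.cos(psi)])
l=onz(ct,L[0]['uv'],170)[:2]; s=onz(ct,S[0]['uv'],38)[:2]; print('top',l,s,'dy',(l-s)@ey)
isc=save('scene','s%s.png'%tag); L=ctrl.landmark_of('lamp_lens','scene'); S=ctrl.landmark_of('sensor_top','scene')
print([(d['uv'],d['p']) for d in L],[(d['uv'],d['p']) for d in S])
if L and S:
    l=onz(cs,L[0]['uv'],170)[:2]; s=onz(cs,S[0]['uv'],38)[:2]; print('scene',l,s,'dy',(l-s)@ey)
cv2.imwrite('pics/tc%s.png'%tag,cv2.resize(it[100:240,160:347],(800,600),interpolation=cv2.INTER_CUBIC)[:,:,::-1])
cv2.imwrite('pics/sc%s.png'%tag,cv2.resize(isc[120:270,180:380],(800,600),interpolation=cv2.INTER_CUBIC)[:,:,::-1])
E
python3 m.py 1
```

```text
{'t': np.float64(8.583), 'qpos': array([ 0.295,  0.617,  1.733,  0.004,  0.802, -1.289]), 'ee_pos': array([584.973, 190.505, 248.472]), 'orientation': array([ 0.016, -3.131, -0.   ]), 'ft_force': array([-22.862,   7.328,  23.628]), 'moment': array([1.085, 3.663, 0.112]), 'width': np.float64(59.294)}
[([228.4, 146.5], 0.65)] [([232.5, 193.7], 0.61)]
top [754.56099191  81.79446191] [640.19012331  78.26830138] dy -2.8636916023896646
[([291.2, 179.3], 0.85)] [([257.2, 186.6], 0.61), ([168.6, 242.7], 0.21)]
scene [754.09455307  65.49820943] [637.24312387  68.20891148] dy -9.2292980659858
```

View pics/tc1.png

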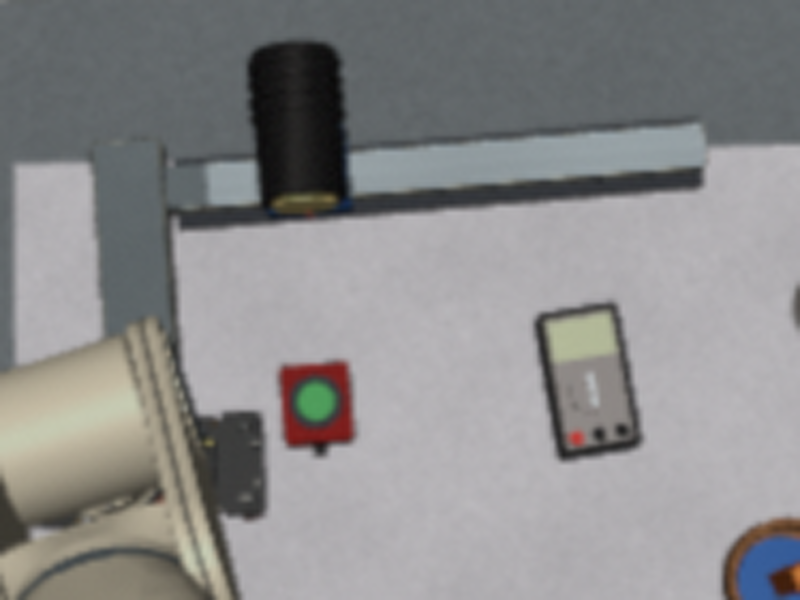

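View pics/sc1.png

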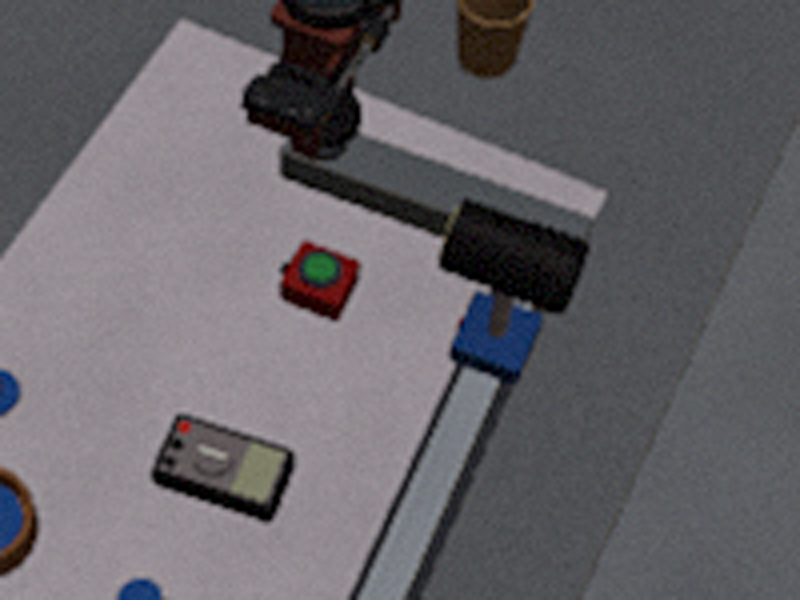

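```bash
cat > q.py <<'E'
from h import *
import sys
tag=sys.argv[1]
psi=np.radians(3.2); ex=np.array([np.cos(psi),np.sin(psi)]);ey=np.array([-np.sin(psi),np.cos(psi)])
for n,f in [('top','t'),('scene','s')]:
    im=cv2.imread('pics/%s%s.png'%(f,tag)); c=cam(n)
    big=cv2.GaussianBlur(im,(3,3),0); hsv=cv2.cvtColor(big,cv2.COLOR_BGR2HSV)
    g=cv2.inRange(hsv,(45,80,40),(85,255,255)); g[:, :150]=0; g[:,300:]=0;g[250:]=0;g[:150]=0
    M=cv2.moments(g,True); s=(M['m10']/M['m00'],M['m01']/M['m00']); S=onz(c,s,38)[:2]
    print(n,'green',np.round(s,2),M['m00'],S.round(1))
    r=cv2.inRange(hsv,(0,130,40),(8,255,255))|cv2.inRange(hsv,(172,130,40),(180,255,255))
    if n=='top':
        y=cv2.inRange(hsv,(18,60,60),(35,255,255)); y[:, :200]=0; y[:,300:]=0; y[:125]=0;y[160:]=0
        ys,xs=np.nonzero(y); print('yellow',len(xs),xs.min(),xs.max(),ys.min(),ys.max())
        w=(xs.mean(),ys.mean()); Lw=onz(c,w,170)[:2]; print(np.round(w,2),Lw.round(1),'dy',(Lw-S)@ey)
        gray=cv2.cvtColor(big,cv2.COLOR_BGR2GRAY).astype(float)
        # tube silhouette: dark run per row, axis z~170 -> edges at 170, width 58
        for row in range(116,146,3):
            rr=gray[row]; x0=int(w[0]); 
            seg=rr[x0-30:x0+30]; d=np.gradient(seg)
            l=np.argmin(d[:30]);rr_=30+np.argmax(d[30:])
            def sub(i): 
                a=np.abs(d[i-2:i+3]); return (a*np.arange(i-2,i+3)).sum()/a.sum()
            u=x0-30+(sub(l)+sub(rr_))/2
            P=onz(c,(u,row),170)[:2]; print(row,round(u,2),round(sub(rr_)-sub(l),1),P.round(1),'dy',round((P-S)@ey,1))
E
python3 q.py 1; cp pics/top0.png pics/t0.png; cp pics/scene0.png pics/s0.png; echo; python3 q.py 0
```

```text
top green [233.2  193.11] 65.0 [641.9  76.1]
yellow 56 224 238 145 149
[230.79 146.73] [753.7  75.3] dy -7.131754447115056
116 228.18 21.5 [840.8  80.7] dy -6.5
119 228.48 21.6 [832.2  80. ] dy -6.7
122 228.92 21.7 [823.6  79. ] dy -7.3
125 228.98 21.9 [815.1  79. ] dy -6.8
128 229.07 21.6 [806.6  78.9] dy -6.4
131 229.71 21.3 [798.1  77.3] dy -7.5
134 229.83 21.1 [789.6  77.2] dy -7.2
137 230.21 21.1 [781.1  76.3] dy -7.6
140 230.37 21.0 [772.7  76. ] dy -7.4
143 230.66 21.2 [764.2  75.4] dy -7.6
scene green [259.51 186.57] 47.0 [644.2  72. ]

top green [233.2  193.11] 65.0 [641.9  76.1]
yellow 55 258 272 142 146
[264.95 143.82] [759.6 -18.9] dy -101.44007066126062
116 262.28 21.5 [838.4 -13.8] dy -100.7
119 262.56 21.7 [829.9 -14.3] dy -100.8
122 262.78 21.8 [821.3 -14.6] dy -100.7
125 262.87 21.8 [812.8 -14.7] dy -100.2
128 263.01 21.4 [804.3 -14.8] dy -99.9
131 263.04 21.8 [795.8 -14.7] dy -99.3
134 263.45 21.3 [787.3 -15.5] dy -99.7
137 263.58 21.6 [778.9 -15.7] dy -99.3
140 263.85 21.8 [770.4 -16.2] dy -99.3
143 263.94 21.8 [761.9 -16.2] dy -98.9
scene green [259.53 186.57] 49.0 [644.2  72. ]
```

Emit:
jog_arm(steps=[[[0.0036, 0, 0, 0, 0, 0, 1], [0, 0, 0, 0, 0, -4.6, 1], [0, 0, 0, 0, 0, -4.6, 1], [0, 0, 0, 0, 0, -4.6, 1], [0, 0, 0, 0, 0, 0, 1], [0, 0, 0, 0, 0, 0, 1]]])

```text
t: 9.38
ee_pos: [583.8, 189.8, 248.5]
orientation: [0.393, -3.114, -0.001]
ft_force: [-9.3, 1.9, 13.4]
width: 59.5
```

```bash
python3 m.py 2; python3 q.py 2; python3 - <<'E'
from h import *
c=cam('wrist'); save('wrist','w4.png')
E
```

```text
{'t': np.float64(9.383), 'qpos': array([ 2.950e-01,  6.140e-01,  1.738e+00,  1.000e-03,  7.930e-01,
       -1.528e+00]), 'ee_pos': array([583.755, 189.812, 248.529]), 'orientation': array([ 3.930e-01, -3.114e+00, -1.000e-03]), 'ft_force': array([-9.297,  1.949, 13.393]), 'moment': array([0.254, 1.548, 0.095]), 'width': np.float64(59.507)}
[([227.5, 149.9], 0.78)] [([232.9, 194.5], 0.83), ([344.8, 234.1], 0.43)]
top [745.09894723  84.45133002] [637.75503595  77.1256708 ] dy 1.3221381112733448
[([292.5, 176.1], 0.83), ([264.7, 105.4], 0.5)] [([258.0, 185.5], 0.82)]
scene [752.66686106  78.0340501 ] [637.60050487  73.4496409 ] dy -1.845916156920123
top green [233.2  193.11] 65.0 [641.9  76.1]
yellow 56 221 235 145 149
[228.25 146.88] [753.5  82.2] dy -0.15662244280877372
116 225.57 21.7 [840.9  87.9] dy 0.7
119 225.91 21.9 [832.4  87.2] dy 0.4
122 226.11 21.9 [823.8  86.8] dy 0.4
125 226.22 21.7 [815.3  86.6] dy 0.8
128 226.49 21.5 [806.8  86.1] dy 0.7
131 226.97 21.3 [798.3  84.9] dy -0.0
134 227.44 21.4 [789.8  83.8] dy -0.7
137 227.66 21.2 [781.3  83.3] dy -0.6
140 227.8 21.2 [772.9  83.1] dy -0.4
143 228.07 21.3 [764.4  82.5] dy -0.5
scene green [259.53 186.57] 49.0 [644.2  72. ]
```

View pics/w4.png

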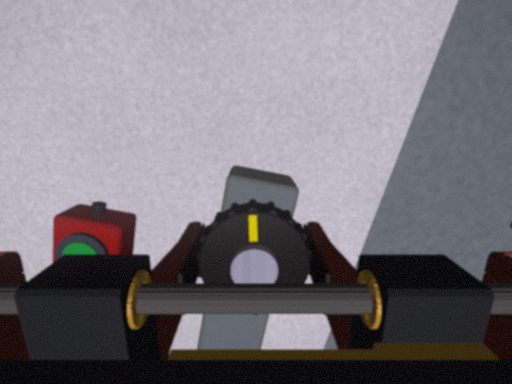

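Emit:
jog_arm(steps=[[[0, 0, 0, 0, 0, 0, -1], [0, 0, 0, 0, 0, 0, -1], [0, 0, 0, 0, 0, 0, -1], [0, 0, 0, 0, 0, 0, -1], [0, 0, 0, 0, 0, 0, -1], [0, 0, -0.01, 0, 0, 0, -1], [0, 0, -0.025, 0, 0, 0, -1], [0, 0, -0.035, 0, 0, 0, -1], [0, 0, -0.035, 0, 0, 0, -1], [0, 0, -0.035, 0, 0, 0, -1], [0, 0, -0.015, 0, 0, 0, -1], [0, 0, 0, 0, 0, 0, -1]]])

```text
t: 10.73
ee_pos: [586.1, 189.6, 407.6]
orientation: [-0.391, 3.109, 0.002]
ft_force: [0.3, 0.6, 0.4]
width: 87.6
```

```bash
python3 - <<'E'
from h import *
o=ctrl.get_obs();print({k:np.round(o[k],3) for k in ['t','qpos','ee_pos','orientation','ft_force','width']})
im=save('top','t3.png')
cv2.imwrite('pics/tc3.png',cv2.resize(im[200:270,290:384],(800,600),interpolation=cv2.INTER_CUBIC)[:,:,::-1])
Rt=R.from_rotvec(o['orientation']).as_matrix()
d=np.array([504,-247,404.])-o['ee_pos']; print(Rt.round(3),Rt.T@d)
E
python3 q.py 3 | grep -v scene
```

```text
{'t': np.float64(10.733), 'qpos': array([ 0.294,  0.405,  1.651, -0.   ,  1.077, -1.527]), 'ee_pos': array([586.116, 189.629, 407.598]), 'orientation': array([-3.910e-01,  3.109e+00,  2.000e-03]), 'ft_force': array([0.348, 0.594, 0.411]), 'width': np.float64(87.566)}
[[-0.969 -0.248  0.008]
 [-0.248  0.969  0.002]
 [-0.009  0.    -1.   ]] [ 187.67360004 -402.71114927    1.86368181]
top green [233.15 193.06] 66.0 [642.1  76.3]
yellow 54 221 235 145 149
[228.39 146.8 ] [753.7  81.8] dy -0.6869132665935676
116 225.71 21.9 [840.9  87.5] dy 0.1
119 225.94 21.8 [832.4  87.1] dy 0.1
122 226.3 21.4 [823.8  86.3] dy -0.2
125 226.37 21.6 [815.3  86.2] dy 0.2
128 226.5 21.6 [806.8  86. ] dy 0.5
131 227.01 21.3 [798.3  84.8] dy -0.3
134 227.41 21.4 [789.8  83.8] dy -0.7
137 227.67 21.2 [781.3  83.3] dy -0.8
140 227.83 21.2 [772.9  83. ] dy -0.6
143 228.14 21.1 [764.4  82.3] dy -0.8[ WARN:0@0.440] global loadsave.cpp:275 findDecoder imread_('pics/s3.png'): can't open/read file: check file path/integrity
Traceback (most recent call last):
  File "q.py", line 7, in <module>
    big=cv2.GaussianBlur(im,(3,3),0); hsv=cv2.cvtColor(big,cv2.COLOR_BGR2HSV)
cv2.error: OpenCV(4.12.0) /io/opencv/modules/imgproc/src/smooth.dispatch.cpp:618: error: (-215:Assertion failed) !_src.empty() in function 'GaussianBlur'
```

View pics/tc3.png

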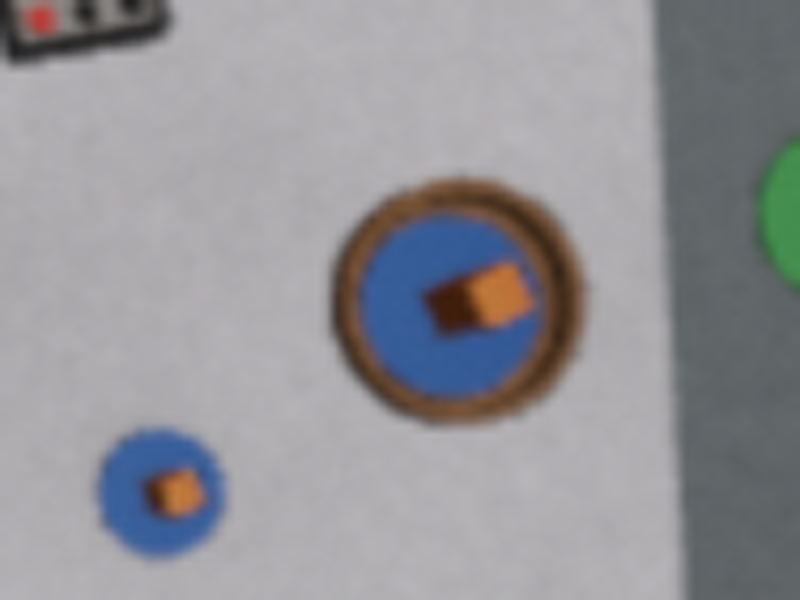

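Emit:
jog_arm(steps=[[[0.0156, -0.0336, 0, 0, 0, 0, -1], [0.0156, -0.0336, 0, 0, 0, 0, -1], [0.0156, -0.0336, 0, 0, 0, 0, -1], [0.0156, -0.0336, 0, 0, 0, 0, -1], [0.0156, -0.0336, 0, 0, 0, 0, -1], [0.0156, -0.0336, 0, 0, 0, 0, -1], [0.0156, -0.0336, 0, 0, 0, 0, -1], [0.0156, -0.0336, 0, 0, 0, 0, -1], [0.0156, -0.0336, 0, 0, 0, 0, -1], [0.0156, -0.0336, 0, 0, 0, 0, -1], [0.0156, -0.0336, 0, 0, 0, 0, -1], [0.0156, -0.0336, 0, 0, 0, 0, -1]]])

```text
t: 11.78
ee_pos: [502.3, -249.1, 400.3]
orientation: [0.392, -3.114, -0.003]
ft_force: [0.2, 0.0, -0.2]
width: 88.1
```

Emit:
jog_arm(steps=[[[0, 0, 0, 0, 0, 7, -1], [0, 0, 0, 0, 0, 7, -1], [0, 0, 0, 0, 0, 7, -1], [0, 0, 0, 0, 0, 7, -1], [0, 0, 0, 0, 0, 7, -1], [0, 0, 0, 0, 0, 7, -1], [0, 0, 0, 0, 0, 7, -1], [0, 0, 0, 0, 0, 7, -1], [0, 0, 0, 0, 0, 7, -1], [0, 0, 0, 0, 0, 7, -1], [0, 0, 0, 0, 0, 7, -1], [0, 0, 0, 0, 0, 7, -1], [0, 0, 0, 0, 0, 5, -1], [0, 0, 0, 0, 0, 0, -1], [0, 0, 0, 0, 0, 0, -1]]])

```text
t: 13.03
ee_pos: [503.1, -247.5, 400.7]
orientation: [-1.9, -2.499, 0.001]
ft_force: [-0.2, 0.6, 1.0]
width: 87.6
```

```bash
python3 - <<'E'
from h import *
o=ctrl.get_obs();print({k:np.round(o[k],3) for k in ['t','qpos','ee_pos','orientation','ft_force','width']})
print(R.from_rotvec(o['orientation']).as_matrix().round(3))
c=cam('wrist'); im=save('wrist','w5.png')
for d in ctrl.landmark_of('mirror_grip','wrist'): print(np.round(d['uv'],1),d['p'],onz(c,d['uv'],80))
cv2.imwrite('pics/w5b.png',cv2.resize(im,(800,600))[:,:,::-1])
E
```

```text
{'t': np.float64(13.033), 'qpos': array([-0.478,  0.335,  1.776, -0.   ,  1.033, -0.749]), 'ee_pos': array([ 503.124, -247.455,  400.737]), 'orientation': array([-1.900e+00, -2.499e+00,  1.000e-03]), 'ft_force': array([-0.195,  0.591,  1.036]), 'width': np.float64(87.565)}
[[-0.267  0.964 -0.002]
 [ 0.964  0.267  0.001]
 [ 0.002 -0.002 -1.   ]]
[258.  185.7] 0.67 [ 507.55874412 -246.98030727   80.        ]
[229.8  79.8] 0.58 [ 452.10872736 -151.80333737   80.        ]
[247.2 298.6] 0.57 [ 532.92351864 -385.1661883    80.        ]
```

View pics/w5b.png

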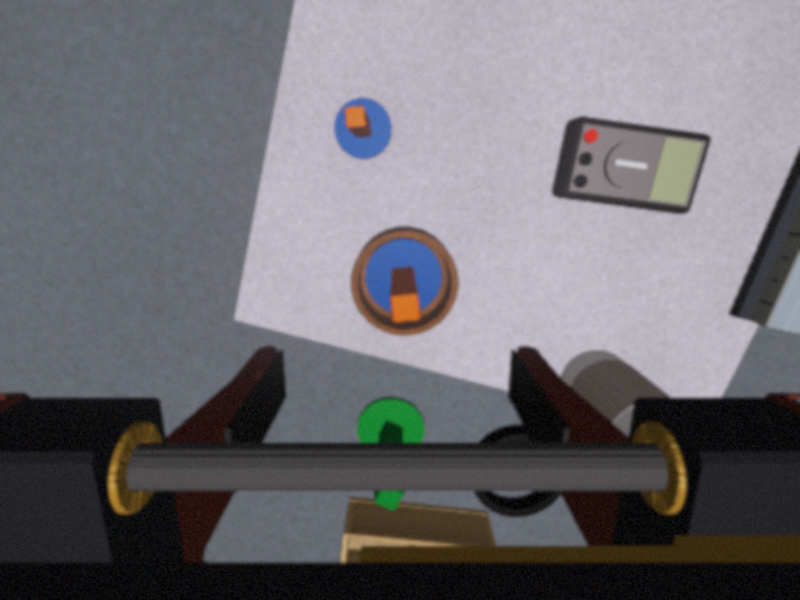

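```bash
python3 - <<'E'
from h import *
c=cam('wrist'); ct=cam('top')
print('htop',onz(c,(259.2,196.5),112),'hbase side',onz(c,(258.2,179),100))
print('cup rim',onz(c,(405/1.5625,281/1.5625),36))
f=lambda x,y:(150+x/3.2,110+y/3.2)
print('bottle cap',onz(ct,f(706,157),205),'htop top',onz(ct,f(635,400),112))
im=cv2.imread('pics/w5.png'); hsv=cv2.cvtColor(im,cv2.COLOR_BGR2HSV)
m=cv2.inRange(hsv,(5,150,150),(18,255,255))[150:230,230:290]; ys,xs=np.nonzero(m); print(len(xs),xs.mean()+230,ys.mean()+150,cv2.minAreaRect(np.c_[xs,ys].astype(np.float32)),onz(c,(xs.mean()+230,ys.mean()+150),112))
E
```

```text
htop [ 509.61086676 -250.11368113  112.        ] hbase side [ 504.83222382 -236.07161026  100.        ]
cup rim [ 510.98052045 -249.89734687   36.        ]
bottle cap [ 702.95627655 -299.30768389  205.        ] htop top [ 505.52303723 -247.67847596  112.        ]
288 259.0173611111111 196.67361111111111 ((29.5, 46.5), (17.0, 17.0), 90.0) [ 509.48715898 -250.33027411  112.        ]
```

Emit:
jog_arm(steps=[[[-0.0033, 0.0047, 0.02, 0, 0, 0, -1], [0, 0, 0.035, 0, 0, 0, -1], [0, 0, 0.03, 0, 0, 0, -1], [0, 0, 0, 0, 0, 0, -1], [0, 0, 0, 0, 0, 0, -1]]])

```text
t: 13.55
ee_pos: [508.5, -249.3, 316.0]
orientation: [-1.901, -2.496, 0.001]
ft_force: [0.3, -0.2, 0.9]
width: 87.8
```

```bash
python3 - <<'E'
from h import *
o=ctrl.get_obs();print({k:np.round(o[k],3) for k in ['t','qpos','ee_pos','orientation','ft_force','width']})
Rt=R.from_rotvec(o['orientation']).as_matrix();print(Rt.round(3))
c=cam('wrist'); im=save('wrist','w6.png')
hsv=cv2.cvtColor(im,cv2.COLOR_RGB2HSV)
m=cv2.inRange(hsv,(5,150,150),(18,255,255))[150:290,200:320]; ys,xs=np.nonzero(m); p=onz(c,(xs.mean()+200,ys.mean()+150),112);print(len(xs),xs.mean()+200,ys.mean()+150,cv2.minAreaRect(np.c_[xs,ys].astype(np.float32)),p,Rt.T@(p-o['ee_pos']))
cv2.imwrite('pics/w6b.png',cv2.resize(im,(800,600))[:,:,::-1])
E
```

```text
{'t': np.float64(13.55), 'qpos': array([-0.477,  0.457,  1.821, -0.   ,  0.867, -0.746]), 'ee_pos': array([ 508.46 , -249.339,  315.991]), 'orientation': array([-1.901e+00, -2.496e+00,  1.000e-03]), 'ft_force': array([ 0.326, -0.213,  0.93 ]), 'width': np.float64(87.751)}
[[-0.266  0.964 -0.004]
 [ 0.964  0.266  0.002]
 [ 0.003 -0.003 -1.   ]]
575 254.58260869565217 225.64521739130436 ((54.524757385253906, 75.74752807617188), (23.88089370727539, 24.57741928100586), 84.2894058227539) [ 508.88286932 -249.74223752  112.        ] [ -1.05056707   0.90980071 203.98736146]
```

View pics/w6b.png

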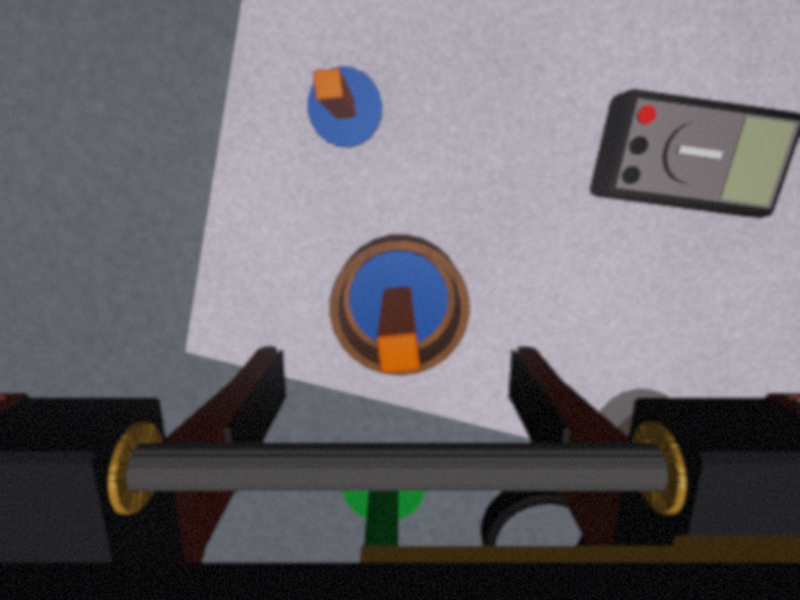

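Emit:
jog_arm(steps=[[[-0.0005, 0.0005, 0.02, 0, 0, -2.5, -1], [0, 0, 0.033, 0, 0, 0, -1], [0, 0, 0.02, 0, 0, 0, -1], [0, 0, 0, 0, 0, 0, -1], [0, 0, 0, 0, 0, 0, 1], [0, 0, 0, 0, 0, 0, 1], [0, 0, 0, 0, 0, 0, 1], [0, 0, 0, 0, 0, 0, 1], [0, 0, 0, 0, 0, 0, 1], [0, 0, 0, 0, 0, 0, 1], [0, 0, 0, 0, 0, 0, 1], [0, 0, 0, 0, 0, 0, 1], [0, 0, 0, 0, 0, 0, 1], [0, 0, 0, 0, 0, 0, 1]]])

```text
t: 14.77
ee_pos: [509.5, -249.9, 244.1]
orientation: [-1.85, -2.539, 0.0]
ft_force: [-0.1, 0.5, -0.2]
width: 24.9
```

```bash
python3 - <<'E'
from h import *
o=ctrl.get_obs();print({k:np.round(o[k],3) for k in ['t','qpos','ee_pos','orientation','ft_force','moment','width']})
save('wrist','w7.png')
E
```

```text
{'t': np.float64(14.767), 'qpos': array([-0.477,  0.571,  1.847, -0.   ,  0.724, -0.788]), 'ee_pos': array([ 509.5  , -249.916,  244.116]), 'orientation': array([-1.85 , -2.539,  0.   ]), 'ft_force': array([-0.09 ,  0.48 , -0.209]), 'moment': array([-0.035,  0.054,  0.006]), 'width': np.float64(24.939)}
```

View pics/w7.png

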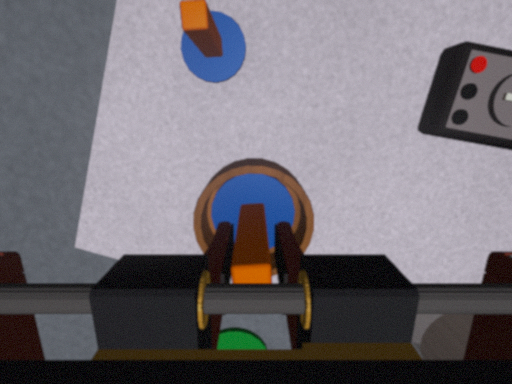

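Emit:
jog_arm(steps=[[[0, 0, 0, 0, 0, 0, 1], [0, 0, 0, 0, 0, 0, 1], [0, 0, 0, 0, 0, 0, 1], [0, 0, 0, 0, 0, 0, 1], [0, 0, 0, 0, 0, 0, 1]]])

```text
t: 15.23
ee_pos: [509.5, -249.9, 244.1]
orientation: [-1.85, -2.539, 0.0]
ft_force: [-0.9, -0.5, -1.5]
width: 17.7
```

```bash
python3 - <<'E'
from h import *
from scipy.optimize import least_squares
o=ctrl.get_obs();print({k:np.round(o[k],3) for k in ['t','ee_pos','ft_force','moment','width']})
D=np.array([(.42363,1.63046,np.hypot(187.478,596.005),404.123),(.4143,1.6438,np.hypot(586.88,196.4),404.654),(.5057,1.6931,np.hypot(588.1,195.2),329.76),(.335,1.776,np.hypot(503.1,247.5),400.7),(.457,1.821,np.hypot(508.46,249.34),316),(.571,1.847,np.hypot(509.5,249.9),244.1),(.405,1.651,np.hypot(586.1,189.6),407.6)])
def f(p):
    L1,L2,b,r0,zz=p
    r=r0+L1*np.sin(D[:,0])+L2*np.sin(D[:,0]+D[:,1]+b); z=zz+L1*np.cos(D[:,0])+L2*np.cos(D[:,0]+D[:,1]+b)
    return np.r_[r-D[:,2],z-D[:,3]]
for b0 in [0,-.1,-.3]:
  s=least_squares(f,[450,450,b0,50,250],x_scale=[100,100,.1,10,100]);print(s.x.round(3),np.abs(s.fun).max())
E
```

```text
{'t': np.float64(15.233), 'ee_pos': array([ 509.476, -249.876,  244.06 ]), 'ft_force': array([-0.945, -0.483, -1.479]), 'moment': array([-0.08 ,  0.056,  0.004]), 'width': np.float64(17.664)}
[ 5.68140e+02  4.92186e+02  1.65000e-01 -6.19000e-01  1.83393e+02] 1.072070185492862
[ 5.68140e+02  4.92186e+02  1.65000e-01 -6.19000e-01  1.83393e+02] 1.0720701600464508
[ 5.68140e+02  4.92186e+02  1.65000e-01 -6.19000e-01  1.83393e+02] 1.072070167246011
```

Emit:
jog_arm(steps=[[[0, 0, 0, 0, 0, 0, -1], [0, 0, 0, 0, 0, 0, -1], [0, 0, 0, 0, 0, 0, -1], [0, 0, 0, 0, 0, 0, -1], [0, 0, -0.02, 0, 0, 0, -1], [0, 0, -0.04, 0, 0, 0, -1], [0, 0, -0.04, 0, 0, 0, -1], [0, 0, 0, 0, 0, 0, -1]]])

```text
t: 15.9
ee_pos: [511.6, -251.0, 351.2]
orientation: [1.844, 2.53, 0.003]
ft_force: [1.3, -0.9, 0.4]
width: 68.0
```

Emit:
jog_arm(steps=[[[0, 0, 0, 0, 0, 7, -1], [0, 0, 0, 0, 0, 7, -1], [0, 0, 0, 0, 0, 7, -1], [0, 0, 0, 0, 0, 7, -1], [0, 0, 0, 0, 0, 7, -1], [0, 0, 0, 0, 0, 7, -1], [0, 0, 0, 0, 0, 7, -1], [0, 0, 0, 0, 0, 7, -1], [0, 0, 0, 0, 0, 7, -1], [0, 0, 0, 0, 0, 7, -1], [0, 0, 0, 0, 0, 7, -1], [0, 0, 0, 0, 0, 7, -1], [0, 0, 0, 0, 0, 6, -1], [0, 0, 0, 0, -7, 0, -1], [0, 0, 0, 0, -7, 0, -1], [0, 0, 0, 0, -6, 0, -1], [0, 0, 0, 0, 0, 0, -1], [0, 0, 0, 0, 0, 0, -1]]])

```text
t: 17.4
ee_pos: [510.0, -249.6, 343.7]
orientation: [3.006, 0.473, -0.526]
ft_force: [0.5, -0.0, 0.1]
width: 87.9
```

```bash
python3 - <<'E'
from h import *
o=ctrl.get_obs();print({k:np.round(o[k],3) for k in ['t','qpos','ee_pos','orientation','ft_force','width']})
Rt=R.from_rotvec(o['orientation']).as_matrix();print(Rt.round(3))
c=cam('wrist'); im=save('wrist','w8.png')
cv2.imwrite('pics/w8b.png',cv2.resize(im,(800,600))[:,:,::-1])
hsv=cv2.cvtColor(im,cv2.COLOR_RGB2HSV)
m=cv2.inRange(hsv,(5,150,150),(18,255,255)); n,lab,st,ce=cv2.connectedComponentsWithStats(m)
for i in range(1,n):
    if st[i,4]>60: print(st[i],ce[i].round(1),onz(c,ce[i],112).round(1))
g=np.array([509.3,-249.9,85]); print('need world',g-Rt[:,2]*163-o['ee_pos'],'tool',Rt.T@(g-o['ee_pos'])-[0,0,163])
E
```

```text
{'t': np.float64(17.4), 'qpos': array([-0.425,  0.471,  1.736, -0.246,  1.206,  0.953]), 'ee_pos': array([ 509.952, -249.6  ,  343.687]), 'orientation': array([ 3.006,  0.473, -0.526]), 'ft_force': array([ 0.475, -0.007,  0.111]), 'width': np.float64(87.882)}
[[ 0.895  0.307 -0.323]
 [ 0.289 -0.952 -0.104]
 [-0.339 -0.001 -0.941]]
[240  93  27  27 695] [252.7 106. ] [ 510.4 -249.6  112. ]
[104 117  18  14 191] [112.4 123.6] [ 469.5 -162.2  112. ]
need world [  52.0066708    16.61267943 -105.35689725] tool [87.10506107  0.22244126 80.58169506]
```

View pics/w8b.png

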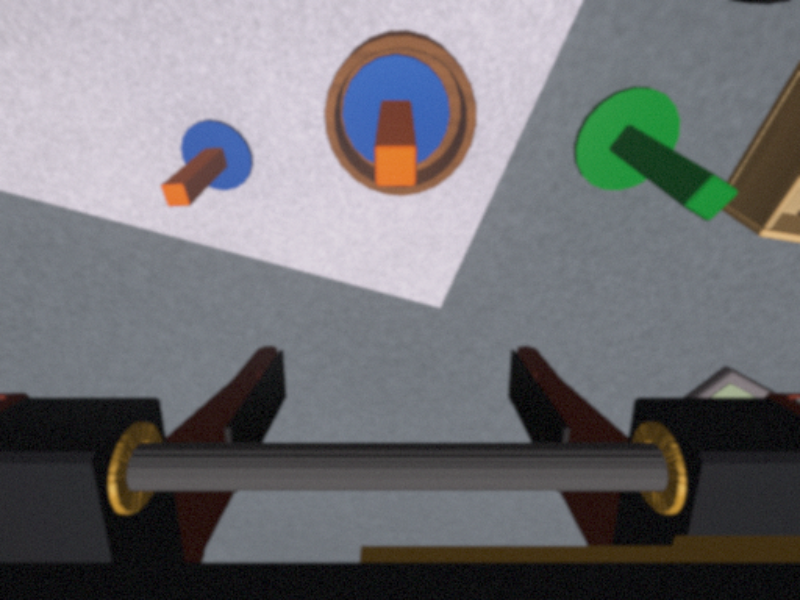

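Emit:
jog_arm(steps=[[[0.0257, 0.0001, -0.0092, 0, 0, 0, -1], [0.0257, 0.0001, -0.0092, 0, 0, 0, -1], [0.0119, 0, 0.0331, 0, 0, 0, -1], [0.0119, 0, 0.0331, 0, 0, 0, -1], [0.0119, 0, 0.033, 0, 0, 0, -1], [0, 0, 0, 0, 0, 0, -1], [0, 0, 0, 0, 0, 0, -1]]])

```text
t: 18.03
ee_pos: [560.4, -233.5, 237.4]
orientation: [3.007, 0.472, -0.533]
ft_force: [-0.4, -1.2, 0.7]
width: 88.2
```

```bash
python3 - <<'E'
from h import *
o=ctrl.get_obs();print({k:np.round(o[k],3) for k in ['t','qpos','ee_pos','orientation','ft_force','width']})
Rt=R.from_rotvec(o['orientation']).as_matrix()
im=save('wrist','w9.png')
print('grasp pt',o['ee_pos']+163*Rt[:,2],Rt.T@(np.array([509.8,-249.8,85])-o['ee_pos']))
E
```

```text
{'t': np.float64(18.033), 'qpos': array([-0.369,  0.672,  1.678, -0.245,  1.083,  1.037]), 'ee_pos': array([ 560.363, -233.472,  237.387]), 'orientation': array([ 3.007,  0.472, -0.533]), 'ft_force': array([-0.397, -1.154,  0.722]), 'width': np.float64(88.225)}
grasp pt [ 506.9338763  -250.1931678    84.30250638] [  2.43570239   0.50029757 161.36513012]
```

View pics/w9.png

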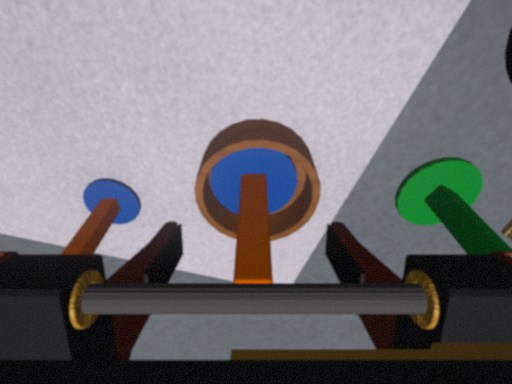

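Emit:
jog_arm(steps=[[[0.0024, 0.0003, 0, 0, 0, 0, -1], [0, 0, 0, 0, 0, 0, 1], [0, 0, 0, 0, 0, 0, 1], [0, 0, 0, 0, 0, 0, 1], [0, 0, 0, 0, 0, 0, 1], [0, 0, 0, 0, 0, 0, 1], [0, 0, 0, 0, 0, 0, 1], [0, 0, 0, 0, 0, 0, 1], [0, 0, 0, 0, 0, 0, 1], [0, 0, 0, 0, 0, 0, 1], [0, 0, 0, 0, 0, 0, 1], [0, 0, 0, 0, 0, 0, 1], [0, 0, 0, 0, 0, 0, 1], [0, 0, 0, 0, 0, 0, 1], [0, 0, 0, 0, 0, 0, 1]]])

```text
t: 19.33
ee_pos: [563.4, -233.1, 237.5]
orientation: [3.005, 0.472, -0.53]
ft_force: [-0.2, 0.4, -1.9]
width: 17.9
```

```bash
python3 - <<'E'
from h import *
o=ctrl.get_obs();print({k:np.round(o[k],4) for k in ['t','qpos','ee_pos','orientation','ft_force','moment','width']})
Rt=R.from_rotvec(o['orientation']).as_matrix();print(Rt.round(4))
print('grasp pt',o['ee_pos']+163*Rt[:,2])
print('face centre in tool', Rt.T@(np.array([509.8,-249.8,10])-o['ee_pos']), 'hz in tool',Rt.T@[0,0,1])
E
```

```text
{'t': np.float64(19.3333), 'qpos': array([-0.3669,  0.6743,  1.6721, -0.2451,  1.0842,  1.0393]), 'ee_pos': array([ 563.3791, -233.0629,  237.4744]), 'orientation': array([ 3.0053,  0.4716, -0.5302]), 'ft_force': array([-0.1696,  0.3929, -1.924 ]), 'moment': array([ 0.0332, -0.0808,  0.0175]), 'width': np.float64(17.8524)}
[[ 8.945e-01  3.063e-01 -3.258e-01]
 [ 2.879e-01 -9.519e-01 -1.046e-01]
 [-3.422e-01 -2.000e-04 -9.396e-01]]
grasp pt [ 510.27896126 -250.11983609   84.31288358]
face centre in tool [ 25.09070809  -0.43832544 232.94998645] hz in tool [-3.42162152e-01 -1.72745278e-04 -9.39640906e-01]
```

Emit:
jog_arm(steps=[[[-0.0034, 0, -0.0094, 0, 0, 0, 1], [-0.0109, 0, -0.03, 0, 0, 0, 1], [-0.0137, 0, -0.0376, 0, 0, 0, 1], [-0.0137, 0, -0.0376, 0, 0, 0, 1], [-0.0137, 0, -0.0376, 0, 0, 0, 1], [0, 0, 0, 0, 0, 0, 1], [0, 0, 0, 0, 0, 0, 1]]])

```text
t: 19.92
ee_pos: [563.8, -233.2, 403.0]
orientation: [3.004, 0.47, -0.521]
ft_force: [0.2, 0.3, -1.5]
width: 17.9
```

```bash
cat > goal.py <<'E'
from h import *
psi=np.radians(3.2); ex=np.array([np.cos(psi),np.sin(psi),0]);ey=np.array([-np.sin(psi),np.cos(psi),0]);ez=np.array([0,0,1.])
aim=np.array([641.8,73.8,170.])
def goal(face_t,tilt):
    # tilt: lean of tool from upright (deg) towards robot
    t=np.radians(tilt); z=np.sin(t)*ex-np.cos(t)*ez; y=-ey; x=np.cross(y,z)
    Rg=np.c_[x,y,z]; return Rg, aim-Rg@face_t
E
python3 - <<'E'
from goal import *
o=ctrl.get_obs();print({k:np.round(o[k],4) for k in ['t','qpos','ee_pos','orientation','ft_force','moment','width']})
Rt=R.from_rotvec(o['orientation']).as_matrix()
Rg,pg=goal(np.array([25.1,-.4,232.95]),25); print(Rg.round(3),pg)
print('B: tool shift to above goal xy, same z',Rt.T@(np.r_[pg[:2],o['ee_pos'][2]]-o['ee_pos']))
print('C: rotvec deg in tool',np.degrees(R.from_matrix(Rt.T@Rg).as_rotvec()))
im=save('wrist','w10.png')
E
```

```text
{'t': np.float64(19.9167), 'qpos': array([-0.3669,  0.4597,  1.5942, -0.221 ,  1.3628,  0.9692]), 'ee_pos': array([ 563.8349, -233.2485,  403.0104]), 'orientation': array([ 3.0038,  0.4703, -0.5213]), 'ft_force': array([ 0.2053,  0.3183, -1.4909]), 'moment': array([ 0.0206, -0.1281, -0.0202]), 'width': np.float64(17.9181)}
[[ 0.905  0.056  0.422]
 [ 0.051 -0.998  0.024]
 [ 0.423 -0.    -0.906]] [520.81405417  66.63521082 370.51668062]
B: tool shift to above goal xy, same z [  47.5201956  -298.64654323  -18.25053989]
C: rotvec deg in tool [-0.46754531 44.44700793 15.00494037]
```

View pics/w10.png

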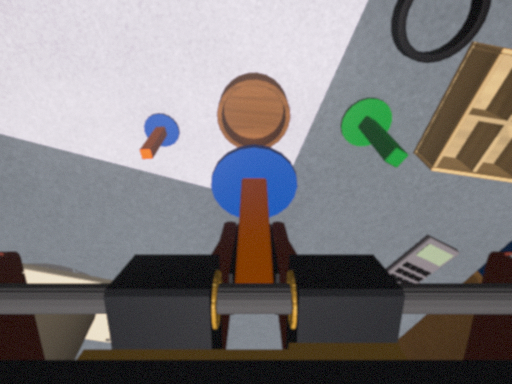

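Emit:
jog_arm(steps=[[[0.0024, -0.015, -0.0009, 0, 0, 0, 1], [0.0048, -0.0299, -0.0018, 0, 0, 0, 1], [0.0048, -0.0299, -0.0018, 0, 0, 0, 1], [0.0048, -0.0299, -0.0018, 0, 0, 0, 1], [0.0048, -0.0299, -0.0018, 0, 0, 0, 1], [0.0048, -0.0299, -0.0018, 0, 0, 0, 1], [0.0048, -0.0299, -0.0018, 0, 0, 0, 1], [0.0048, -0.0299, -0.0018, 0, 0, 0, 1], [0.0048, -0.0299, -0.0018, 0, 0, 0, 1], [0.0048, -0.0299, -0.0018, 0, 0, 0, 1], [0.0024, -0.015, -0.0009, 0, 0, 0, 1], [0, 0, 0, 0, 0, 0, 1]]])

```text
t: 20.97
ee_pos: [519.1, 70.4, 398.2]
orientation: [3.004, 0.477, -0.536]
ft_force: [-0.1, -0.5, -0.9]
width: 17.8
```

Emit:
jog_arm(steps=[[[0, 0, 0, -0.03, 2.47, 0.84, 1], [0, 0, 0, -0.05, 4.94, 1.67, 1], [0, 0, 0, -0.05, 4.94, 1.67, 1], [0, 0, 0, -0.05, 4.94, 1.67, 1], [0, 0, 0, -0.05, 4.94, 1.67, 1], [0, 0, 0, -0.05, 4.94, 1.67, 1], [0, 0, 0, -0.05, 4.94, 1.67, 1], [0, 0, 0, -0.05, 4.94, 1.67, 1], [0, 0, 0, -0.05, 4.94, 1.67, 1], [0, 0, 0, -0.03, 2.47, 0.84, 1], [0, 0, 0, 0, 0, 0, 1], [0, 0, 0, 0, 0, 0, 1]]])

```text
t: 21.97
ee_pos: [519.8, 66.9, 398.8]
orientation: [-3.056, -0.084, -0.661]
ft_force: [-0.4, -0.7, -1.0]
width: 17.5
```

```bash
cat > chk.py <<'E'
from goal import *
import sys
tag=sys.argv[1]
o=ctrl.get_obs();print({k:np.round(o[k],4) for k in ['t','qpos','ee_pos','ft_force','moment','width']})
Rt=R.from_rotvec(o['orientation']).as_matrix()
ft=np.array([25.1,-.4,232.95])
Rg,pg=goal(ft,25); print('goal',pg,'face now',o['ee_pos']+Rt@ft,'hz',Rt@[-.3422,0,-.9396])
print('shift tool',Rt.T@(pg-o['ee_pos']),'rot',np.degrees(R.from_matrix(Rt.T@Rg).as_rotvec()))
save('wrist','w%s.png'%tag); save('scene','s%s.png'%tag); save('top','t%s.png'%tag)
im=cv2.imread('pics/s%s.png'%tag); cv2.imwrite('pics/sc%s.png'%tag,cv2.resize(im[110:260,170:370],(800,600),interpolation=cv2.INTER_CUBIC))
im=cv2.imread('pics/t%s.png'%tag); cv2.imwrite('pics/tc%s.png'%tag,cv2.resize(im[100:240,160:347],(800,600),interpolation=cv2.INTER_CUBIC))
E
python3 chk.py 11
```

```text
{'t': np.float64(21.9667), 'qpos': array([ 0.1104,  0.2213,  1.975 , -0.0421,  0.5199,  1.6583]), 'ee_pos': array([519.8342,  66.9255, 398.8455]), 'ft_force': array([-0.4363, -0.6747, -1.0388]), 'moment': array([-0.082 ,  0.4753, -0.0144]), 'width': np.float64(17.5314)}
goal [520.81405417  66.63521082 370.51668062] face now [638.79759754  74.33069269 197.13101909] hz [-0.69898935 -0.04020652  0.71396521]
shift tool [-10.83910193   0.40115898  26.19008206] rot [-0.0940793   0.57153998 -0.07136739]
```

View pics/sc11.png

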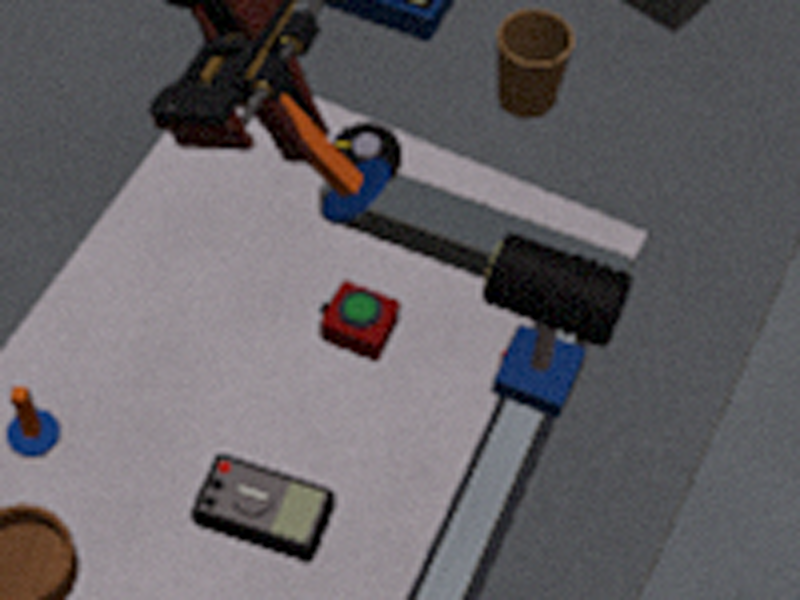

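View pics/w11.png

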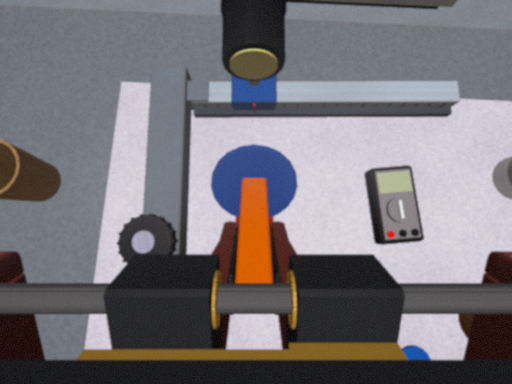

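Emit:
jog_arm(steps=[[[-0.003, 0.0001, 0.007, 0, 0.2, 0, 1], [-0.0048, 0.0002, 0.0122, 0, 0.3, 0, 1], [-0.003, 0.0001, 0.007, 0, 0, 0, 1], [0, 0, 0, 0, 0, 0, 1], [0, 0, 0, 0, 0, 0, 1], [0, 0, 0, 0, 0, 0, 1]]])

```text
t: 22.62
ee_pos: [522.1, 67.1, 371.9]
orientation: [-3.051, -0.084, -0.681]
ft_force: [-0.6, -0.3, -1.8]
width: 17.8
```

```bash
python3 chk.py 12; python3 - <<'E'
from goal import *
c=cam('wrist'); o=ctrl.get_obs(); Rt=R.from_rotvec(o['orientation']).as_matrix()
im=cv2.imread('pics/w12.png'); hsv=cv2.cvtColor(im,cv2.COLOR_BGR2HSV)
back=o['ee_pos']+Rt@(np.array([25.1,-.4,232.95])+8*np.array([-.3422,0,-.9396]))
print('pred disc back centre',proj(c,back))
# predicted disc outline vs seen
m=cv2.inRange(hsv,(105,120,60),(125,255,255)); m[:130]=0; m[230:]=0; m[:, :180]=0; m[:,330:]=0
ys,xs=np.nonzero(m); print('blue',xs.min(),xs.max(),ys.min(),ys.max())
hz=Rt@[-.3422,0,-.9396]; a=Rt[:,1]; b=np.cross(hz,a)
P=np.array([proj(c,back+32*(np.cos(t)*a+np.sin(t)*b)) for t in np.linspace(0,6.28,60)]); print('pred',P.min(0),P.max(0))
# lens
y=cv2.inRange(hsv,(18,60,60),(35,255,255)); y[110:]=0; y[:, :200]=0; y[:,310:]=0
ys,xs=np.nonzero(y); uv=((xs.min()+xs.max())/2,(ys.min()+ys.max())/2); 
L=onz(c,uv,170); print('lens px',xs.min(),xs.max(),ys.min(),ys.max(),'pos',L,'dy to aim',(L-aim)@ey)
for d in ctrl.landmark_of('lamp_lens','wrist'): L=onz(c,d['uv'],170); print(d['uv'],d['p'],L,(L-aim)@ey)
E
```

```text
{'t': np.float64(22.6167), 'qpos': array([ 0.1103,  0.2649,  1.9959, -0.0491,  0.4421,  1.666 ]), 'ee_pos': array([522.0983,  67.0874, 371.9192]), 'ft_force': array([-0.6285, -0.2641, -1.8082]), 'moment': array([0.0138, 0.5004, 0.0462]), 'width': np.float64(17.8425)}
goal [520.81405417  66.63521082 370.51668062] face now [643.71155167  74.75182942 171.80088958] hz [-0.7083452  -0.04109837  0.70463253]
shift tool [-1.77947572  0.38407803  0.71193463] rot [-0.12392143 -0.18702758 -0.08961089]
pred disc back centre [252.03913882 186.87450175]
blue 212 295 146 215
pred [208.35348106 147.21631938] [295.70959595 220.13873337]
lens px 227 280 32 70 pos [755.09665807  79.89278187 170.        ] dy to aim -0.24110817398589454
[252.6, 52.5] 0.61 [753.67010855  80.56338785 170.        ] 0.5080843148624519
```

View pics/w12.png

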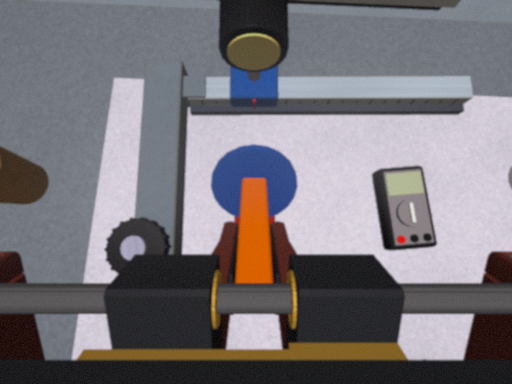

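View pics/tc12.png

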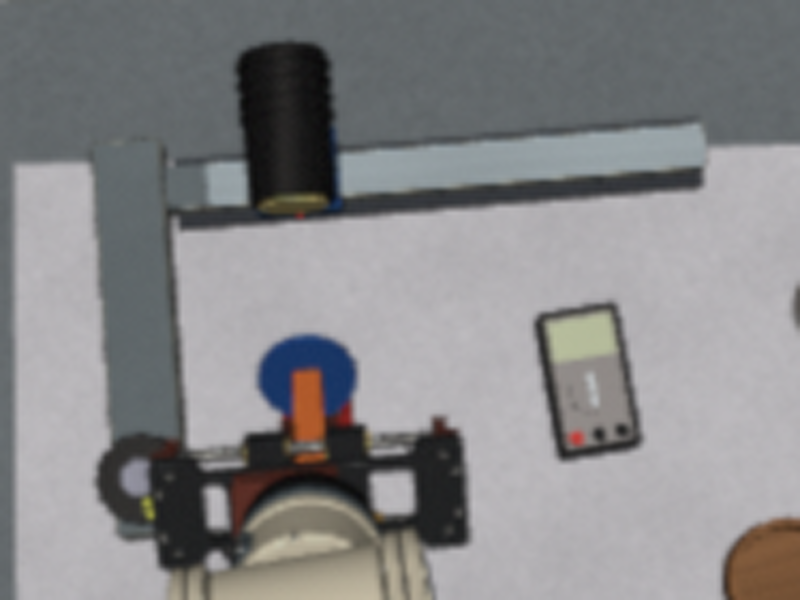

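View pics/sc12.png

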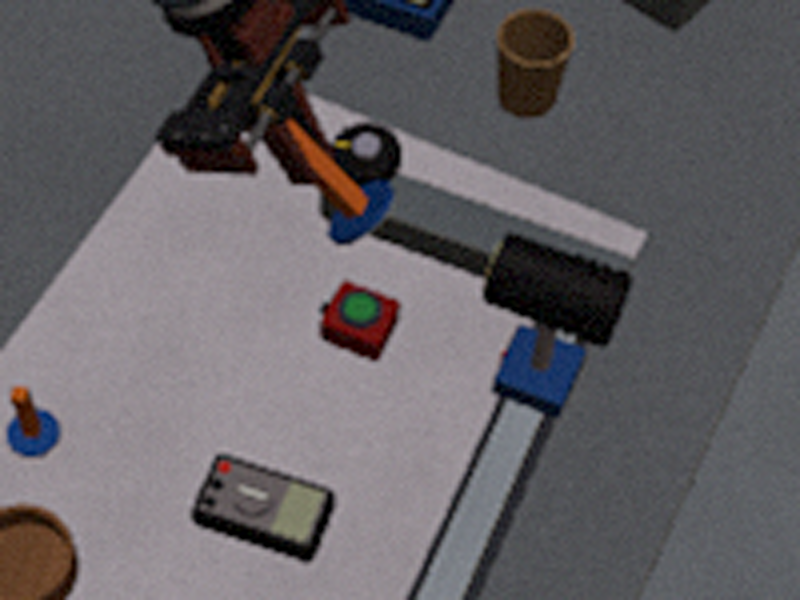

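Emit:
jog_arm(steps=[[[-0.0017, 0.0004, 0.0007, 0, -0.2, 0, 1], [0, 0, 0, 0, 0, 0, 1], [0, 0, 0, 0, 0, 0, 1], [0, 0, 0, 0, 0, 0, 1], [0, 0, 0, 0, 0, 0, 1], [0, 0, 0, 0, 0, 0, 1]]])

```text
t: 23.32
ee_pos: [520.7, 66.6, 370.5]
orientation: [-3.052, -0.083, -0.676]
ft_force: [0.1, 0.4, -0.8]
width: 17.7
```

```bash
python3 chk.py 13; python3 - <<'E'
import cv2,numpy as np
a=cv2.imread('pics/t0.png').astype(int);b=cv2.imread('pics/t13.png').astype(int)
d=(np.abs(a-b).max(2)>60).astype(np.uint8); n,l,s,c=cv2.connectedComponentsWithStats(d)
print([x.tolist() for x in s[1:] if x[4]>12])
E
```

```text
{'t': np.float64(23.3167), 'qpos': array([ 0.1095,  0.2654,  1.9991, -0.0479,  0.4417,  1.6645]), 'ee_pos': array([520.6879,  66.5944, 370.4862]), 'ft_force': array([ 0.0991,  0.3911, -0.7805]), 'moment': array([-0.0315,  0.5604,  0.0258]), 'width': np.float64(17.6909)}
goal [520.81405417  66.63521082 370.51668062] face now [641.63660189  74.22418495 169.96420962] hz [-0.70600516 -0.04094982  0.70698573]
shift tool [ 0.12906506 -0.03388289  0.02663802] rot [-0.12509102  0.00331268 -0.0963995 ]
[[252, 107, 23, 38, 747], [216, 110, 23, 38, 730], [220, 179, 24, 18, 234], [197, 188, 73, 97, 2296], [197, 219, 6, 5, 14], [333, 226, 20, 20, 264], [262, 252, 3, 13, 22], [263, 283, 8, 35, 107], [202, 285, 7, 43, 127], [207, 285, 6, 36, 111], [212, 284, 53, 27, 495], [7, 371, 40, 13, 354], [277, 376, 7, 8, 46]]
```

Only the lamp, the mirror and the arm differ from the first top picture, so I'm handing in.

```bash
python3 -c "
from workcell import ctrl
print(ctrl.close_job())"
```

```text
the job is handed in; nothing more can be done
None
```

I cranked the lamp round with the handwheel until it stood opposite the sensor. I then drew the large blue-backed mirror out of its stand and handed in at about 23.3 s while holding it in the beam. It is tipped to 45° with its face half towards the lamp and half down.

**Lamp position:** After I let go of the wheel, my top-camera measurement put the lens within about 1 mm of opposite. The wrist camera from the final side gave −0.2 and +0.5 mm. The network readings taken while I still held the wheel were looser and disagreed: +1.3 mm from the top camera and −1.8 mm from the scene camera.

**Mirror pose:** By my own estimate the face centre is at (641.6, 74.2, 170.0) against the aim (641.8, 73.8, 170). The handle direction is within 0.2° of the target lean. This comes from the arm's pose and the grip geometry. The cameras differ by a few millimetres on where the sensor is: (641.9, 76.1) from the top, about (641.5, 72.8) from the wrist, (644, 72) from the scene. The true sideways error could therefore be 2–3 mm.

**Grip:** The mirror stayed put in the wrist image through lifting and tilting, so it did not slip. The disc showed about 2 pixels (roughly 1.5 mm) from where I predicted it. The finger opening was 17.7 mm on the 18 mm bar.

**Regrip:** I first gripped the handle upright, then let go without lifting it. My estimate was that a wrist joint would have ended below its limit in the final pose. I gripped again with the tool leaned 20°, and that is the grip I finished with.

**Everything else:** The force on the tool was under 1 N at the end. Comparing the first and last top pictures, only the lamp, mirror and arm had changed. The strongest contact I read was about 34 N, sideways on the wheel while cranking.

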